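Close the slide cover over the nozzle nut

ROBOT

A 6-joint arm with a two-finger parallel gripper is mounted at the origin on a cart in front of the work surface, level with it; the furniture and walls round the work are solid. World frame = base frame: x ahead of the robot, y to its left, z up, the work surface at z = 0. Lengths are in m, angles in rad, forces in N, time in s.
With the tool pointing down it reaches from about 0.225 to 0.875 m from the base axis. Payload 3.4 kg.
Tool frame: the origin (TCP) lies on the centre line of the jaws, within the pads' length; the fingertips stand 11 mm ahead of it and the grasp point (between the pads) lies 8 mm behind it; z points along the fingers, y is the line along which they close (so a half turn about z gives the same grasp; the last joint's range is limited). The gripper opens to 85 mm and grips with 20 to 120 N. Pads are 22 mm wide; open, the fingers measure 114 mm over their backs; the gripper's body (76 mm by 85 mm) begins 54 mm behind the grasp point. The pads swing forward as they close: fully open they stand 13 mm farther back than shut.
Start: joints at [-1.446, 0.276, 1.505, -0, 1.361, -0.121], TCP at [0.14, -0.558, 0.242] pointing down, gripper open.
Joint ranges: [-2.89, 2.89], [-0.75, 2.08], [0.22, 2.7], [-1.18, 4.32], [0.11, 2.71], [-2.7, 2.7]. Speed limits (rad/s): [2.57, 2.57, 3.14, 3.14, 3.14, 3.14].

INTERFACE

Orientations are given as a unit quaternion [w, x, y, z].
In Python, from rig import manip, eyes, job gives the robot as it stands.
- The arm moves only by the tool drive_tool, never from a script. Its argument "rows" is a list of rows, each a list of 3 entries, a list of its own where there are three numbers: the turn, a rotation vector about the world's x, y, z in rad, then the shift along the world's x, y, z in cm, then the finger opening in cm, from 0 to 8.54. A call has 1 to 8 rows; each row shifts and turns the commanded pose from where the row before left it; what a row does not reach is not made up. A row lasts 1/8 s, in which the tool goes at most 62.5 mm and 10.7 degrees, less where a joint would pass 70% of its speed; a pose out of reach is approached as far as the arm can. A call is refused whole if a number of a shift passes 6.25 or a number of a turn 0.188, either way. A call with a gripper value outside its range is refused whole. The fingers move at their own pace and stop on an object; "force" is the grip in N (left out, the last holds). Time passes only in rows, so rows that do not move let the fingers close. It gives the time, the measured TCP pose, the force, the opening and the grip force at its end, in the units of the state.
- manip.get_state(): the state, without advancing time (a new reading comes with each control period).
- eyes.get_image(name): name is "scene" or "top" or "wrist"; returns the picture (480x640x3 uint8, red, green, blue); there is no depth.
- eyes.get_calibration(name): a dict with "camera_matrix" (3x3 intrinsics, pixels), "view" (4x4, takes a point from world to camera coordinates). Camera axes: x right, y up, looking along -z (the intrinsics and any distortion apply to the point x, -y, -z); pixel columns grow to the right and rows downward; lengths in m; the calibration is good to about 2 mm. A picture is of the moment at which its call begins: read the wrist's pose just before it. get_calibration takes no time and is no camera call; for the wrist camera it gives the pose at the moment of the call.
- job.sign_off(): hands the job in; it is judged then, once.
The state is a dict: "clock": time; "qpos": joint angles; "qd": joint speeds; "effort": joint torques, N m; "position": TCP position; "ee_rot": TCP orientation; "contact_force": force on the tool from outside, world axes, zero at the start; "moment": the same for the moment, N m; "width": finger opening in m; "gripper_force": force on a finger pad.
Only numpy, scipy, OpenCV 4.12 (cv2) and the standard library are available. Lean on these libraries where they do the work, as an engineer would, in place of code of your own. Each camera call takes 0.05 s, during which the arm holds its last target. There are 200 camera calls.

TASK

Two identical slide-cover parts boxes stand open on the bench. Find the one that holds the dark steel nozzle nut and slide its cover fully home, so that the nut is shut in. Leave the cover of the other box, with the brass fittings in it, where it is.

Things in the scene. Friction and masses are not known exactly. Their poses are not given: they have to be found in the camera images.
- nut_box_cover (a joint): slide of the cover of the box that holds the nut, m: 0 = fully home at its stop, 0.08 = fully open; starts 0.055 to 0.08 open, stays where left (1.5 N friction). The box (180 x 84 x 60 mm high, dark steel, fixed to the bench, turned up to 0.3 rad) has a decked half towards the robot and a well in its far half.
- nut_box_knob (a point): top centre of the upright round black knob (24 mm diameter, 30 mm high; foot collar 26 mm) in the middle of that aluminium cover (88 x 73 mm); 86 mm above the bench, moves with the cover. x axis: along the slide, in the closing direction, away from the robot; z up. Box walls 31 to 42 mm either side (closed: also 45 mm ahead) end 26 mm below this point.
- fitting_box_knob (a point): the same point, with the same axes, on the cover of the other, identical box, which holds two brass hose fittings; its cover stands 0.055 to 0.08 m open and stays so.
- nozzle_nut: the dark grey steel nozzle nut, 20 x 22 x 34 mm, standing loose on the floor of the open well (81 x 74 mm, 40 mm deep below the cover) of its box; origin at the centre of its underside, 13 mm above the bench.
Not all that is in view belongs to the job. Leave any green look-alike of the nozzle_nut alone.

How it is judged:
At the end, for the whole second after the job is handed in: The cover of the box with the nozzle nut is within 10 mm of its closed stop, the nut lies in the well under it, and the cover of the box with the brass fittings is within 15 mm of where it started (value of joint nut_box_cover below 0.01 m and x of nozzle_nut in the frame of nut_box_knob between -0.045 and 0.045 m and y of nozzle_nut in the frame of nut_box_knob between -0.04 and 0.04 m and height (world z) of nozzle_nut below 0.04 m and distance of fitting_box_knob from where it was at the start of the episode below 0.015 m); the robot touches nothing.
It fails at once if the cover of the box with the brass fittings is shifted by more than 15 mm (distance of fitting_box_knob from where it was at the start of the episode above 0.015 m).
It also fails if it takes over 22 s, if anything falls off the work surface, if the arm or the gripper's body presses on something with over 40 N, if the wrist force passes 120 N, or if a joint passes its speed limit or range.

## Working session

There is one attempt and no reset: what is moved stays moved. The work goes in short steps, Python scripts to look and compute and a tool call to move; the robot and the scene stay as the last step left them, time stands still between calls to the robot, and variables do not carry over. Pictures are saved under pics/ and viewed, at most 10 in all, crops included, and the job is handed in when it is done.

Besides the shell and the picture viewer there is one more tool, called as a command line: name --argument value ..., lists and objects as JSON in quotes. drive_tool: Moves the arm, as the interface text tells. Its arguments: {"type":"object","properties":{"rows":{"type":"array"},"force":{"type":"number"}},"required":["rows"]}

```bash
mkdir -p pics; python3 - <<'E'
from rig import manip, eyes, job
import cv2, numpy as np, json
ims=[]
for n in("scene","top"):
    im=eyes.get_image(n); cv2.imwrite(f"pics/{n}0.png",im[:,:,::-1])
    c=eyes.get_calibration(n); print(n,np.round(c["camera_matrix"],1).tolist(),np.round(c["view"],3).tolist(),[k for k in c])
s=manip.get_state();print(s["clock"],s["position"],s["ee_rot"],s["width"])
E
```

```text
scene [[590.4, 0.0, 306.4], [0.0, 590.4, 238.5], [0.0, 0.0, 1.0]] [[0.454, -0.891, -0.014, -0.296], [0.687, 0.34, 0.642, -0.48], [-0.567, -0.301, 0.767, -0.547], [0.0, 0.0, 0.0, 1.0]] ['camera_matrix', 'view']
top [[439.2, 0.0, 318.1], [0.0, 439.2, 244.0], [0.0, 0.0, 1.0]] [[0.0, -1.0, 0.027, -0.04], [0.995, 0.003, 0.099, -0.642], [-0.099, 0.026, 0.995, -0.873], [0.0, 0.0, 0.0, 1.0]] ['camera_matrix', 'view']
0.1 [ 0.1398575  -0.55726107  0.24152139] [-8.38097558e-04  9.92457701e-01  1.22584703e-01 -8.70074439e-06] 0.08542295943756185
```

View pics/top0.png

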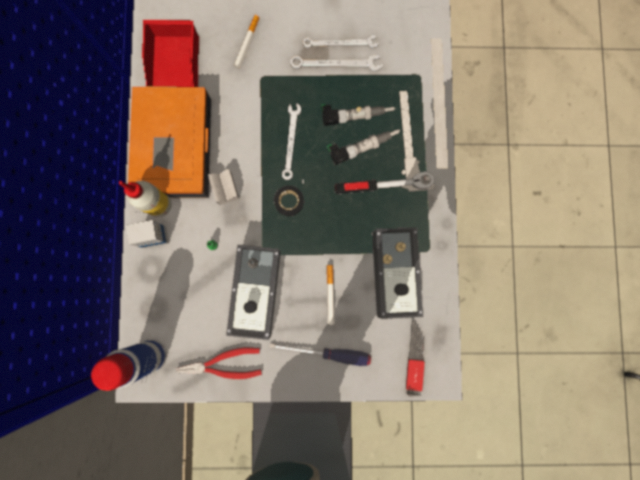

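View pics/scene0.png

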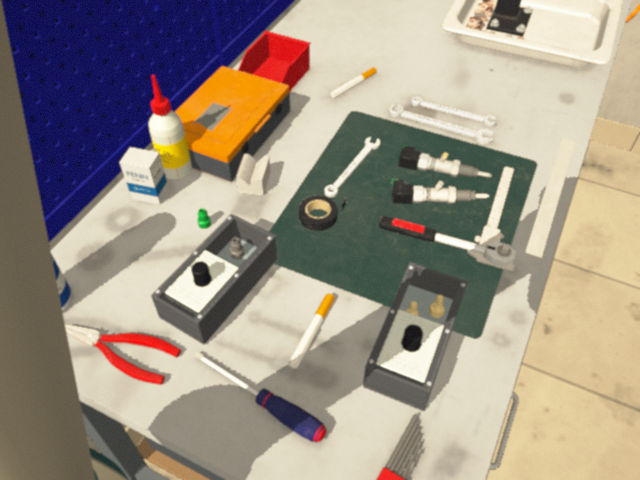

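The nut box is the left one: its grey nut is at top (255,258) and scene (237,245), and its knob at top (250,307) and scene (201,273).
What could be mistaken for it:
- The right box holds brass fittings at top (388,258) and (401,246), with its knob at top (401,290).
- The green look-alike is at top (212,244).

My choice is the left box, which I'll check in a crop.

```bash
cat > h.py <<'E'
import numpy as np, cv2
def proj(c):
    V=np.array(c["view"]);D=np.diag([1,-1,-1.]);return np.array(c["camera_matrix"])@D@V[:3]
def tri(P1,p1,P2,p2):
    X=cv2.triangulatePoints(P1,P2,np.float64(p1).reshape(2,1),np.float64(p2).reshape(2,1))[:,0];return X[:3]/X[3]
def ray(P,p,z):
    A=np.c_[P[:,0],P[:,1],-np.array([p[0],p[1],1])];return np.linalg.solve(A,-(P[:,2]*z+P[:,3]))[:2]
E
python3 - <<'E'
from rig import eyes
from h import *
Pt,Ps=[proj(eyes.get_calibration(n)) for n in("top","scene")]
t=cv2.imread("pics/top0.png");s=cv2.imread("pics/scene0.png")
def blob(im,p,r,lim=45):
    x,y=p;m=(im.max(2)<lim).astype(np.uint8);m2=np.zeros_like(m);m2[y-r:y+r,x-r:x+r]=m[y-r:y+r,x-r:x+r]
    n,l,st,c=cv2.connectedComponentsWithStats(m2);i=1+np.argmax(st[1:,4]);return c[i],st[i]
for n,a,b in(("nut",(250,307),(201,273)),("fit",(401,290),(412,337))):
    ca,sa=blob(t,a,11);cb,sb=blob(s,b,15);print(n,ca,sa,cb,sb,"mid-knob",tri(Pt,ca,Ps,cb))
# white cover corners (top)
for n,(x0,y0,x1,y1) in(("nut",(222,275,285,345)),("fit",(370,260,430,325))):
    m=np.zeros(t.shape[:2],np.uint8);m[y0:y1,x0:x1]=(t[y0:y1,x0:x1].min(2)>175)
    cs,_=cv2.findContours(m,0,2);k=max(cs,key=cv2.contourArea);b=cv2.boxPoints(cv2.minAreaRect(k))
    w=np.array([ray(Pt,p,.056) for p in b]);print(n,np.round(b).tolist(),np.round(w,3).tolist(),w.mean(0))
big=np.hstack([cv2.resize(t[235:345,220:290],None,fx=5,fy=5,interpolation=2),cv2.resize(s[210:340,150:285],(420,550))[:, :]])
cv2.imwrite("pics/crop.png",big)
E
```

```text
Traceback (most recent call last):
ValueError: attempt to get argmax of an empty sequence
```

```bash
python3 - <<'E'
from rig import eyes
from h import *
Pt,Ps=[proj(eyes.get_calibration(n)) for n in("top","scene")]
t=cv2.imread("pics/top0.png");s=cv2.imread("pics/scene0.png")
print(t[307,250],s[273,201])
def blob(im,p,r):
    x,y=p;c=im[y-r:y+r,x-r:x+r].max(2);th,m=cv2.threshold(c,0,1,cv2.THRESH_OTSU+cv2.THRESH_BINARY_INV)
    n,l,st,c=cv2.connectedComponentsWithStats(m);i=l[r,r];return c[i]+[x-r,y-r],st[i],th
for n,a,b in(("nut",(250,307),(201,273)),("fit",(401,290),(412,337))):
    ca,sa,_=blob(t,a,11);cb,sb,_=blob(s,b,15);print(n,ca,sa,cb,sb,"mid-knob",tri(Pt,ca,Ps,cb))
for n,(x0,y0,x1,y1) in(("nut",(222,275,285,345)),("fit",(370,260,430,325))):
    m=np.zeros(t.shape[:2],np.uint8);m[y0:y1,x0:x1]=(t[y0:y1,x0:x1].min(2)>215)
    m=cv2.morphologyEx(m,cv2.MORPH_OPEN,np.ones((3,3)))
    cs,_=cv2.findContours(m,0,2);k=max(cs,key=cv2.contourArea);b=cv2.boxPoints(cv2.minAreaRect(k))
    w=np.array([ray(Pt,p,.056) for p in b]);print(n,np.round(b).tolist(),np.round(w,3).tolist(),w.mean(0))
cv2.imwrite("pics/crop.png",np.hstack([cv2.resize(t[235:345,220:290],None,fx=5,fy=5,interpolation=2),cv2.resize(s[210:340,150:285],(420,550))]))
E
```

```text
[55 58 61] [41 40 44]
nut [250.28571429 306.13571429] [  5   4  13  13 140] [201.11904762 273.76719577] [  6   4  20  25 378] mid-knob [0.51670762 0.09380884 0.06825014]
fit [400.52       288.72666667] [  4   4  15  13 150] [411.90702948 337.73922902] [  4   3  22  26 441] mid-knob [ 0.55093607 -0.20131896  0.068091  ]
nut [[237.0, 295.0], [265.0, 295.0], [265.0, 327.0], [237.0, 327.0]] [[0.538, 0.122], [0.538, 0.067], [0.476, 0.066], [0.476, 0.121]] [0.50679104 0.09382821]
fit [[396.0, 303.0], [399.0, 303.0], [399.0, 307.0], [396.0, 307.0]] [[0.522, -0.193], [0.522, -0.199], [0.514, -0.199], [0.514, -0.193]] [ 0.51818619 -0.19625438]
```

View pics/crop.png

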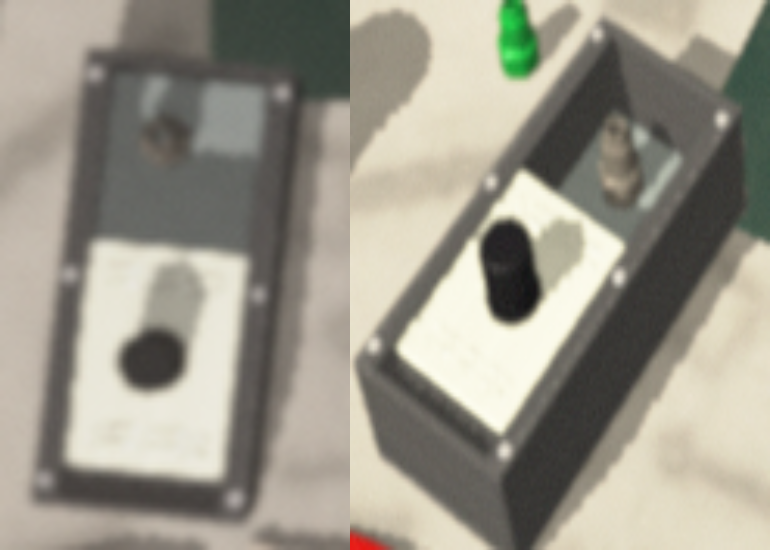

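The crop confirms the left box: a single grey steel nut stands in its well, and the knob is at about (0.517, 0.094).

```bash
python3 - <<'E'
from rig import eyes
from h import *
P=proj(eyes.get_calibration("top"))
w=np.array([ray(P,(220+x/5,235+y/5),.06) for x,y in((95,73),(44,480),(282,92),(234,497))]);print(w)
d=w[0]-w[1]+w[2]-w[3];d/=np.linalg.norm(d);print("yaw",np.arctan2(d[1],d[0]),"knob along from box centre",d@(np.array([.5167,.0938])-w.mean(0)),"lateral",np.cross(d,np.array([.5167,.0938])-w.mean(0)))
E
```

```text
[[0.6275899  0.11895166]
 [0.46835709 0.13585622]
 [0.62020172 0.04478394]
 [0.46165308 0.0619364 ]]
yaw -0.1067636891064117 knob along from box centre -0.027956661553911837 lateral 0.00044136733812404245<stdin>:5: DeprecationWarning: Arrays of 2-dimensional vectors are deprecated. Use arrays of 3-dimensional vectors instead. (deprecated in NumPy 2.0)
```

drive_tool --rows '[[[0,0,-0.075],[2.7,4.65,0],6],[[0,0,-0.075],[2.7,4.65,0],6],[[0,0,-0.075],[2.7,4.65,0],6],[[0,0,-0.075],[2.7,4.65,0],6],[[0,0,-0.075],[2.7,4.65,0],6],[[0,0,0],[2.7,4.65,0],6],[[0,0,0],[2.7,4.65,0],6],[[0,0,0],[2.7,4.65,0],6]]' --force 30

```text
clock: 1.1
position: [0.3563, -0.1841, 0.2422]
ee_rot: [0.0, 0.998, -0.065, 0.0]
contact_force: [0.8, 0.0, 1.2]
width: 0.0599
gripper_force: 0.0
```

drive_tool --rows '[[[0,0,0],[2.68,4.63,0],6],[[0,0,0],[2.68,4.63,0],6],[[0,0,0],[2.68,4.63,0],6],[[0,0,0],[2.68,4.63,-1],6],[[0,0,0],[2.68,4.63,-2],6],[[0,0,0],[2.68,4.63,-2],6],[[0,0,0],[0,0,-2],6],[[0,0,0],[0,0,0],6]]'

```text
clock: 2.1
position: [0.5152, 0.0926, 0.1703]
ee_rot: [0.0, 0.998, -0.064, -0.003]
contact_force: [-0.4, -0.9, 0.2]
width: 0.0598
gripper_force: 0.0
```

```bash
python3 - <<'E'
from rig import eyes,manip
from h import *
s=manip.get_state();c=eyes.get_calibration("wrist");im=eyes.get_image("wrist")[:,:,::-1];cv2.imwrite("pics/w1.png",im)
P=proj(c);print(s["position"]);h=P@np.array([.517,.094,.086,1]);print("expected knob px",h[:2]/h[2])
np.save("Pw.npy",P)
E
```

```text
[0.51515334 0.09257236 0.17033759]
expected knob px [313.20769848 244.52902211]
```

View pics/w1.png

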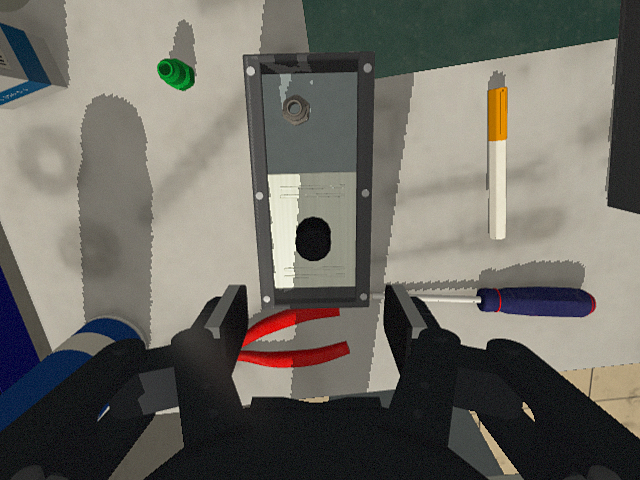

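The wrist view has the knob top at about (313,243), against the predicted (313,244.5), so the measurement holds. The jaws straddle the knob and the hex steel nut shows at (295,110). Next I go down and grip.

drive_tool --rows '[[[0,0,0],[0.1,0.1,-3.1],6],[[0,0,0],[0.1,0,-3.1],6],[[0,0,0],[0,0,-3.1],6],[[0,0,0],[0,0,0],6],[[0,0,0],[0,0,0],2],[[0,0,0],[0,0,0],2],[[0,0,0],[0,0,0],2],[[0,0,0],[0,0,0],2]]'

```text
clock: 3.15
position: [0.5202, 0.0935, 0.0813]
ee_rot: [-0.001, 0.998, -0.065, 0.002]
contact_force: [1.0, 1.4, 5.1]
width: 0.0224
gripper_force: 29.4
```

drive_tool --rows '[[[0,0,0],[0.7,-0.08,0],2],[[0,0,0],[1.1,-0.12,0],2],[[0,0,0],[1.1,-0.12,0],2],[[0,0,0],[1.1,-0.12,0],2],[[0,0,0],[0.8,-0.09,0],2],[[0,0,0],[0.6,-0.06,0],2],[[0,0,0],[0,0,0],2]]'

```text
clock: 4.03
position: [0.5748, 0.0878, 0.0813]
ee_rot: [-0.001, 0.998, -0.065, 0.002]
contact_force: [0.6, 2.4, 5.5]
width: 0.0225
gripper_force: 29.3
```

drive_tool --rows '[[[0,0,0],[0.4,-0.04,0],2],[[0,0,0],[0.4,-0.04,0],2],[[0,0,0],[0.4,-0.04,0],2],[[0,0,0],[0,0,0],2]]'

```text
clock: 4.53
position: [0.5862, 0.0866, 0.0813]
ee_rot: [-0.001, 0.998, -0.065, 0.002]
contact_force: [0.0, 1.9, 5.7]
width: 0.0224
gripper_force: 29.4
```

drive_tool --rows '[[[0,0,0],[0.3,-0.03,0],2],[[0,0,0],[0.3,-0.03,0],2],[[0,0,0],[0,0,0],2]]'

```text
clock: 4.9
position: [0.5894, 0.0862, 0.0812]
ee_rot: [-0.001, 0.998, -0.065, -0.001]
contact_force: [-4.4, 2.8, 9.5]
width: 0.0222
gripper_force: 29.7
```

```bash
python3 - <<'E'
from rig import eyes,manip
import cv2,numpy as np
w=eyes.get_image("wrist")[:,:,::-1];s=eyes.get_image("scene")[:,:,::-1]
cv2.imwrite("pics/w2.png",np.hstack([cv2.resize(w,(400,300)),cv2.resize(s[170:370,100:366],(400,300))]))
E
```

```text
(no output)
```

View pics/w2.png

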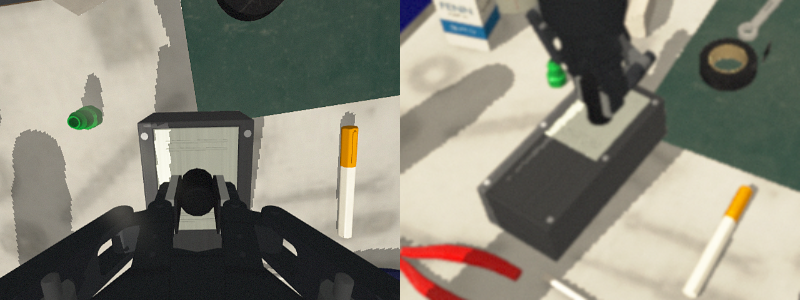

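The cover has moved to the far wall and force is building against the stop. I'll push slightly further to confirm, then release.

drive_tool --rows '[[[0,0,0],[0.3,-0.03,0],2],[[0,0,0],[0.2,-0.02,0],2],[[0,0,0],[0,0,0],2]]'

```text
clock: 5.38
position: [0.5896, 0.0862, 0.0811]
ee_rot: [-0.001, 0.998, -0.065, -0.006]
contact_force: [-13.5, 2.6, 17.4]
width: 0.0224
gripper_force: 30.3
```

The cover is firmly at its stop. I'll back off the push, open and lift.

drive_tool --rows '[[[0,0,0],[-0.6,0.06,0],2],[[0,0,0],[0,0,0],5],[[0,0,0],[0,0,0],5],[[0,0,0],[0,0,0],5],[[0,0,0],[0,0,2],5],[[0,0,0],[0,0,4],5],[[0,0,0],[0,0,4],5],[[0,0,0],[0,0,4],5]]'

```text
clock: 6.38
position: [0.5898, 0.0852, 0.2202]
ee_rot: [0.0, 0.998, -0.065, -0.0]
contact_force: [1.0, -0.7, -0.1]
width: 0.05
gripper_force: 0.0
```

drive_tool --rows '[[[0,0,0],[-5,0,2],5],[[0,0,0],[-5,0,0],5],[[0,0,0],[-5,0,0],5],[[0,0,0],[0,0,0],5]]'

```text
clock: 6.88
position: [0.4359, 0.0854, 0.2392]
ee_rot: [0.0, 0.998, -0.064, -0.001]
contact_force: [1.1, 0.5, -0.5]
width: 0.0504
gripper_force: 0.0
```

```bash
python3 - <<'E'
from rig import eyes,manip
import cv2,numpy as np
w=eyes.get_image("wrist")[:,:,::-1];s=eyes.get_image("scene")[:,:,::-1]
cv2.imwrite("pics/w3.png",np.hstack([cv2.resize(w,(400,450)),cv2.resize(s[170:420,100:480],(400,450))]))
E
```

```text
(no output)
```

View pics/w3.png

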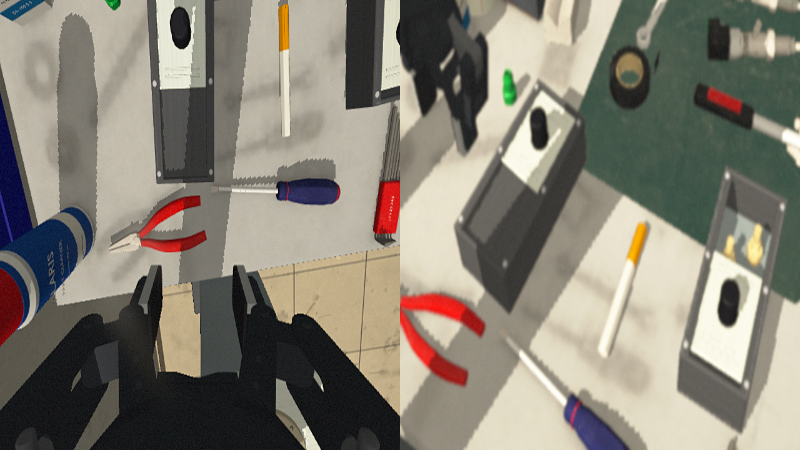

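The nut box's cover is fully home, with its knob at about (540,128) in the right-hand view. The brass box is untouched, and the arm is clear.

```bash
python3 -c "
from rig import job
print(job.sign_off())"
```

```text
the job is handed in; nothing more can be done
None
```

The nut box's cover is pushed home against its stop with the nut shut in, the brass-fittings box was not touched, and the job was handed in with about 7 of the 22 s used; sign-off gave no verdict.

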